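Roll the red-marked bottle up the gutter to its stop

TASK

Two reagent bottles lie at the low end of the blue two-lane sloped rack. With the fingertips only, gently push the bottle with the red tape band so that it rolls up its own gutter and over the crest into the yellow-floored pocket against the stop, where it stays by itself, then take the hand away. Do not pinch or lift anything, and leave the bottle with the blue band and the other things on the table where they are.

Things in the scene. Friction and masses are not known exactly. Their poses are not given: they have to be found in the camera images.
- rack: Fixed rack, 222 x 192 mm footprint: two gutters side by side between three blue walls that stand 12 mm above the gutter floor. Origin on the table under the middle; x points level up the slope, y left across the gutters, z up. Gutter centre lines at y = +46.5 and -46.5 mm, each 87 mm wide inside. The floor rises at 7 degrees.
- lip (a point): Middle of the top of the round steel lip at the low end (rack x = -109, height 28 mm), 8 mm thick, 8 mm above the gutter floor; beyond it (x below -119 mm) the rack ends. Bottles start leaning on it, axis at rack x = -93, height 41 mm.
- crest (a point): Upper end of the sloped floor (rack x = 55, height 40 mm), on the middle line. Beyond it the floor drops 7 mm into a level pocket with a yellow floor. Once its axis is past the crest a bottle drops into the pocket and stays; let go before, it rolls back down to the lip.
- stop (a point): Face of the stop at the back of the pocket (rack x = 91, height 52 mm), on the middle line; the blue plate behind it is 67 mm high and ends at x = 103 mm.
- gutter (a point): Low end of the gutter floor on the middle line (rack x = -105, height 20 mm). Its x axis points up along the slope, y left, z square to the gutter floor: a bottle's middle is 19 mm off the floor along z while it rolls, at x = 14 mm at the start and x = 179, z = 10 mm when seated.
- seat_left (a point): Where the middle of a seated bottle lies in the left (+y) gutter: rack x = 72, y = +46.5, height 52 mm.
- seat_right (a point): The same in the right (-y) gutter: rack y = -46.5 mm.
- red_bottle: Bottle with a 24 mm wide red tape band near its base and a red disc on the cap; lies across either gutter, cap to the left (+y of the rack). 38 mm thick, 82 mm long, about 0.19 kg, smooth glass. From its base: 66 mm of body, then a 16 mm white cap 26 mm across. Origin: centre of its base, on the axis; z runs along the axis to the cap; x and y turn as it rolls.
- red_bottle_mid (a point): Middle of the red-marked bottle's length, on its axis, 41 mm from the base; the middle of the thick body lies 8 mm from this point towards the base.
- blue_bottle: The same bottle with a blue band and blue disc, in the other gutter, to be left alone. Same size, origin and axes.
- blue_bottle_mid (a point): Middle of the blue-marked bottle, on its axis.
- sample_cup: Small white cup with blue lid, 60 mm across, 56 mm high, loose on the table to the left; bystander. Origin: centre of its underside, z up.
- glass_jar: Small glass jar with cotton, 56 mm across, 52 mm high, loose, to the right; bystander. Origin: centre of its underside, z up.
- timer: White wind-up timer with red dial, 68 x 68 x 44 mm, loose, to the right; bystander. Origin: centre of its underside, z up.
- stopper: Red rubber stopper, 21 mm across, 20 mm high, loose, to the left; bystander. Origin: centre of its underside, z up.

How it is judged (in metres and radians):
On the way:
1. the red-marked bottle rolls on its gutter floor up the middle of the slope (x of red_bottle_mid in the frame of gutter between 0.06 and 0.13 m and z of red_bottle_mid in the frame of gutter between 0.014 and 0.024 m), for 0.05 s.
At the end, for the whole second after the job is handed in: The red-marked bottle lies at rest in the pocket at the top of its gutter (axis within 4 mm of the seated position along the rack and in height), the blue-marked bottle is within 12 mm and the bystanders within 20 mm of where they were (x of red_bottle_mid in the frame of rack between 0.0677 and 0.0757 m and z of red_bottle_mid in the frame of rack between 0.0476 and 0.0556 m and (distance between red_bottle_mid and seat_left below 0.012 m or distance between red_bottle_mid and seat_right below 0.012 m) and linear speed of red_bottle below 0.02 m/s and distance of blue_bottle_mid from where it was at the start of the episode below 0.012 m and distance of each of sample_cup, glass_jar, timer, stopper from where it was at the start of the episode below 0.02 m); the robot touches nothing.
It fails at once if a bottle is lifted more than 10 mm off the gutter floor (z of any of red_bottle_mid, blue_bottle_mid in the frame of gutter above 0.029 m).
It fails at once if the red-marked bottle is tipped up by more than about 15 degrees (angle between red_bottle's own z axis and vertical below 1.3 rad or angle between red_bottle's own z axis and vertical above 1.84 rad).
It fails at once if the red-marked bottle is pushed or squeezed with more than 18 N (contact force between the fingers and red_bottle above 18 N).
It fails at once if the blue-marked bottle is moved more than 12 mm (distance of blue_bottle_mid from where it was at the start of the episode above 0.012 m).
It fails at once if the sample cup, glass jar, timer or stopper is moved more than 20 mm or lifted (distance of any of sample_cup, glass_jar, timer, stopper from where it was at the start of the episode above 0.02 m).
It also fails if it takes over 35 s, if anything falls off the work surface, if the arm or the gripper's body presses on something with over 40 N, if the wrist force passes 120 N, or if a joint passes its speed limit or range.

ROBOT

A 6-joint arm with a two-finger parallel gripper is mounted at the origin on a cart in front of the work surface, level with it; the furniture and walls round the work are solid. World frame = base frame: x ahead of the robot, y to its left, z up, the work surface at z = 0. Lengths are in mm, angles in rad, forces in N, time in s.
With the tool pointing down it reaches from about 300 to 775 mm from the base axis. Payload 14.6 kg.
Tool frame: the origin (TCP) lies between the finger pads; the fingertips stand 8 mm ahead of it and the grasp point (between the pads) lies 11 mm behind it; z points along the fingers, y is the direction in which the jaws open and shut (so a half turn about z gives the same grasp; the last joint's range is limited). The gripper opens to 94 mm and grips with 3 to 60 N. Pads are 16 mm wide; open, the fingers measure 119 mm over their backs; the gripper's body (75 mm by 177 mm) begins 78 mm behind the grasp point.
Start: joints at [1.139, 0.3, 1.521, -0, 1.321, -0.067], TCP at [196.216, 513.798, 192.546] pointing down, gripper open.
Joint ranges: [-3.03, 3.03], [-0.79, 2.21], [0.23, 2.52], [-1.04, 4.18], [0, 3.07], [-2.55, 2.55]. Speed limits (rad/s): [2.22, 2.22, 2.57, 3.14, 3.14, 3.14].

INTERFACE

Orientations are given as [roll, pitch, yaw] about the fixed x, y, z axes, in that order (R = Rz(yaw) Ry(pitch) Rx(roll)).
In Python, from cell import manip, cams, models gives the robot as it stands. The module is installed in compiled form; this text tells all that it offers.
- The arm moves only by the shell command python3 -m pendant 'ROWS' [OPENING] [FORCE]. ROWS is JSON, a list that holds one entry, the list of rows, each a list of 4 numbers: the shift along the tool's x, y, z in cm, then the turn about the tool's z in rad. In form: [[[x, y, z, roll], ...]]. A call has 1 to 5 rows; each row is the pose to reach, as a shift and turn from the pose commanded when the call began, along the tool's axes at that moment; what a row does not reach only later rows make up. A row lasts 1/10 s, in which the tool goes at most 50 mm and 8.59 degrees, less where a joint would pass 70% of its speed; a pose out of reach is approached as far as the arm can. A call with a gripper value outside its range is refused whole. OPENING is the opening, from -1 (shut) to 1 (fully open), so that 0 is half open, set as the call begins (- or left out, the last holds). The fingers move at their own pace and stop on an object; FORCE is the grip in N (left out, the last holds). Time passes only in rows, so rows that repeat a pose let the fingers close. It gives the time, the measured TCP pose, the force and the opening at its end, in the units of the state.
- manip.read_state(): the state, without advancing time (a new reading comes with each control period).
- cams.camera(name): name is "scene" or "top" or "wrist"; returns a dict with "frame" (384x512x3 uint8, red, green, blue), "K" (3x3 intrinsics, pixels), "D" ([k1, k2, p1, p2, k3] as OpenCV has them; the pictures are not rectified), "pose" (4x4, takes a point from camera to world coordinates). Camera axes: x right, y down, z forward; pixel columns grow to the right and rows downward; lengths in mm; the calibration is good to about 2 mm. A picture is of the moment at which its call begins. There is no depth.
- manip.sign_off(): hands the job in, once; it reports no verdict.
Trained networks look in the newest picture that a camera, given by its name, has taken for a name from the list of things; names that differ only in an ending like _2 or _b are one class to them, and where a whole thing is asked for, a point or a joint stands for the part that bears it (a point fixed in the world has none). Each returns a list of dicts, best first, with "score" (0 to 1); they miss things now and then, are a little off and sometimes report something else, mostly with a low value. They report only what shows in the picture. A call takes as long as a camera call.
- models.regions_of(camera, name): "pixels" (384x512 bool, what is visible of it) and "point" ([column, row] in pixels, amid what is visible of it).
The state is a dict: "clock": time; "joints": joint angles; "qd": joint speeds; "effort": joint torques, N m; "eef_pos": TCP position; "eef_rot": TCP orientation; "wrist_force": force on the tool from outside, world axes, zero at the start; "moment": the same for the moment, N m; "finger_gap": finger opening in mm.
Only numpy, scipy, OpenCV 4.12 (cv2) and the standard library are available. Lean on these libraries where they do the work, as an engineer would, in place of code of your own. Each camera call takes 0.05 s, during which the arm holds its last target.

## Working session

There is one attempt and no reset: what is moved stays moved. The work goes in short steps, Python scripts to look and compute and a shell command to move; the robot and the scene stay as the last step left them, time stands still between calls to the robot, and variables do not carry over. Pictures are saved under pics/ and viewed, and the job is handed in when it is done.

```bash
mkdir -p pics; cat > h.py <<'E'
import numpy as np, cv2
from cell import manip, cams, models
def grab(n,fn=None):
    c=cams.camera(n)
    if fn: cv2.imwrite('pics/'+fn,c['frame'][:,:,::-1])
    return c
def ray(c,p):
    u=cv2.undistortPoints(np.array([[p]],float),np.array(c['K']),np.array(c['D']))[0,0]
    P=np.array(c['pose']); d=P[:3,:3]@np.array([u[0],u[1],1]); return P[:3,3],d
def atz(c,p,z):
    o,d=ray(c,p); return o+d*(z-o[2])/d[2]
def proj(c,X):
    P=np.linalg.inv(np.array(c['pose'])); X=np.atleast_2d(X).astype(float)
    r,_=cv2.Rodrigues(P[:3,:3]); return cv2.projectPoints(X,r,P[:3,3],np.array(c['K']),np.array(c['D']))[0][:,0]
E
python3 - <<'E'
from h import *
print(manip.read_state())
for n in['top','scene']:
    c=grab(n,n+'1.png'); print(n,np.round(c['pose'],2).tolist())
    for k in['rack','red_bottle','blue_bottle','sample_cup','glass_jar','timer','stopper']:
        for d in models.regions_of(n,k)[:2]:
            m=d['pixels']; print(k,round(d['score'],2),d['point'],m.sum(),cv2.minAreaRect(np.argwhere(m)[:,::-1].astype(np.float32)), np.round(atz(c,d['point'],40),0))
E
```

```text
{'clock': 0.0, 'joints': array([ 1.13940006e+00,  3.00494492e-01,  1.52159266e+00,  9.40808940e-06,
        1.32067168e+00, -6.66121627e-02]), 'qd': array([ 9.49986194e-04, -9.06683337e-04, -4.51171336e-04, -7.81719950e-05,
       -5.05604956e-04,  4.08137337e-04]), 'effort': array([ 7.07336476e-04, -5.31819892e+01, -3.52721286e+01,  7.08791683e-02,
        2.44335568e-02, -1.56027289e-05]), 'eef_pos': array([196.10225791, 513.55701512, 191.96860441]), 'eef_rot': array([-3.14042968e+00, -8.67160716e-05,  2.77680616e+00]), 'wrist_force': array([ 0.88115721,  0.87563876, -0.0623068 ]), 'moment': array([-0.03408304, -0.00258146, -0.0272132 ]), 'finger_gap': 94.2106083379388}
top [[-0.01, -1.0, 0.06, 470.41], [-1.0, 0.01, 0.03, -25.79], [-0.03, -0.06, -1.0, 1135.05], [0.0, 0.0, 0.0, 1.0]]
rack 0.55 [237.0, 168.2] 3941 ((238.52056884765625, 175.5548095703125), (73.97000885009766, 63.085182189941406), 69.44395446777344) [589.  48.  40.]
red_bottle 0.71 [237.6, 204.5] 307 ((234.75259399414062, 207.94329833984375), (13.097966194152832, 28.226625442504883), 66.03751373291016) [478.  47.  40.]
[... 892 characters left out ...]
_bottle 0.32 [236.7, 184.8] 2775 ((234.10845947265625, 188.72518920898438), (54.56783676147461, 60.6683349609375), 7.969610214233398) [579.  44.  40.]
blue_bottle 0.71 [243.6, 209.9] 213 ((243.60772705078125, 208.63848876953125), (23.44256591796875, 10.542952537536621), 7.125016689300537) [498. -31.  40.]
sample_cup 0.66 [149.2, 169.5] 233 ((147.5, 169.0), (18.0, 15.0), 90.0) [480. 374.  40.]
glass_jar 0.54 [349.0, 232.1] 253 ((348.4000549316406, 235.20004272460938), (16.099689483642578, 17.88854217529297), 26.56505012512207) [ 595. -402.   40.]
timer 0.16 [235.3, 183.9] 2566 ((234.6886444091797, 188.46957397460938), (51.90462112426758, 60.72658920288086), 9.272602081298828) [580.  50.  40.]
```

```bash
python3 - <<'E'
import cv2
a=cv2.imread('pics/top1.png')[130:250,180:320]; cv2.imwrite('pics/t2.png',cv2.resize(a,None,fx=5,fy=5,interpolation=2))
a=cv2.imread('pics/scene1.png'); cv2.imwrite('pics/s2.png',cv2.resize(a[140:250,170:300],None,fx=5,fy=5,interpolation=2))
E
```

```text
(no output)
```

View pics/t2.png

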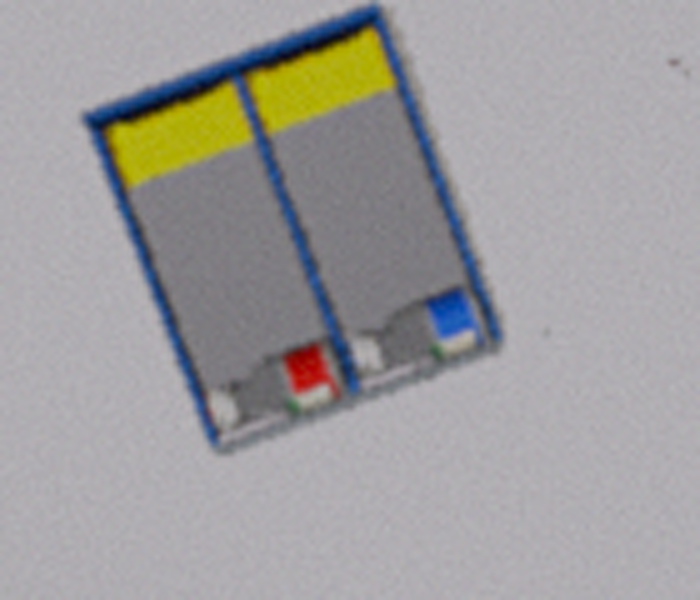

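View pics/top1.png

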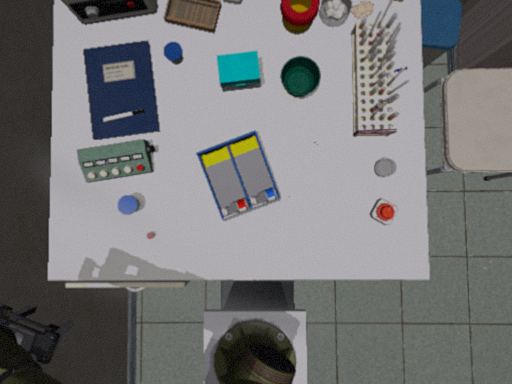

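View pics/s2.png

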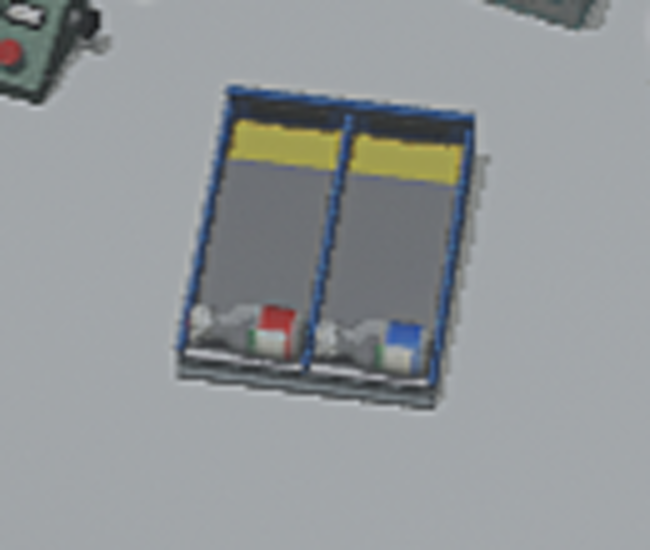

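```bash
cat > fit.py <<'E'
from h import *
from scipy.optimize import least_squares
T=[((103,96,67),(87,117)),((103,-96,67),(378,8)),((55,90,40),(130,186)),((55,3,40),(251,147)),((55,-3,40),(270,133)),((55,-90,40),(393,90)),((-119,96,12),(218,452)),((-119,-96,12),(500,345))]
S=[((103,96,67),(228,88)),((103,-96,67),(474,117)),((55,90,40),(230,160)),((55,3,40),(338,168)),((55,-3,40),(350,177)),((55,-90,40),(462,184)),((-119,96,0),(178,378)),((-119,-96,0),(435,408))]
ct=cams.camera('top'); cs=cams.camera('scene')
def W(p,X):
    c,s=np.cos(p[2]),np.sin(p[2]); X=np.atleast_2d(X).astype(float)
    return np.c_[p[0]+c*X[:,0]-s*X[:,1],p[1]+s*X[:,0]+c*X[:,1],X[:,2]]
def res(p,c,L,off): return proj(c,W(p,[l[0] for l in L]))-(np.array([l[1] for l in L])/5+off)
tt=lambda p:res(p,ct,T,[180,130]); ss=lambda p:res(p,cs,S,[170,140])
for f in(tt,ss,lambda p:np.r_[tt(p),ss(p)]):
    r=least_squares(lambda p:f(p).ravel(),[570,40,.35],x_scale=[10,10,.1],loss='soft_l1'); print(r.x,np.round(f(r.x),1).tolist())
p=r.x
for X in([-93,46.5,41],[-93,-46.5,41],[72,46.5,52],[-109,0,28]): print(X,W(p,X))
E
python3 fit.py
```

```text
[5.69961242e+02 4.35752948e+01 3.48408828e-01] [[-1.4, -0.6], [0.3, -1.3], [-1.3, 0.7], [1.1, -1.4], [-0.9, 0.7], [1.1, -0.6], [-0.2, 1.2], [1.1, 1.0]]
[5.72218320e+02 4.16105605e+01 3.52197947e-01] [[0.1, -0.5], [0.7, -0.5], [-0.6, -0.5], [0.3, 0.6], [-0.6, -1.0], [-0.2, 0.3], [0.1, 0.5], [0.2, 1.1]]
[5.71108284e+02 4.24478505e+01 3.50469524e-01] [[-1.1, -0.9], [0.6, -1.7], [-0.9, 0.4], [1.4, -1.7], [-0.6, 0.4], [1.4, -1.0], [0.2, 0.8], [1.5, 0.6], [-0.2, -0.5], [0.4, -0.4], [-0.9, -0.4], [-0.0, 0.7], [-0.9, -0.9], [-0.6, 0.5], [-0.3, 0.6], [-0.2, 1.2]]
[-93, 46.5, 41] [[467.79634897  54.19067941  41.        ]]
[-93, -46.5, 41] [[499.72685994 -33.15600037  41.        ]]
[72, 46.5, 52] [[622.76626471 110.84158598  52.        ]]
[-109, 0, 28] [[468.73421869   5.02391828  28.        ]]
```

```bash
cat > go.py <<'E'
import sys
from h import *
from scipy.spatial.transform import Rotation as R
p=np.array([571.1,42.45,0.3505])
def tool(s): return R.from_euler('xyz',s['eef_rot'])
def rk(X):
    d=np.array(X)-[p[0],p[1],0]; return R.from_euler('z',-p[2]).apply(d)
def w(X): return R.from_euler('z',p[2]).apply(X)+[p[0],p[1],0]
s=manip.read_state()
print('clock',s['clock'],'tcp rack',rk(s['eef_pos']).round(1),'rot',s['eef_rot'].round(3),'F',s['wrist_force'].round(1),'gap',s['finger_gap'],'j',s['joints'].round(2))
if len(sys.argv)>1:
    X=[float(a) for a in sys.argv[1:4]]
    print('tool shift cm',(tool(s).inv().apply(w(X)-s['eef_pos'])/10).round(2))
    print('turn',-(((p[2]+np.pi)-s['eef_rot'][2]+np.pi)%(2*np.pi)-np.pi))
E
python3 go.py -160 38.5 180
```

```text
clock 0.9 tcp rack [-190.3  571.4  192.5] rot [-3.142 -0.     2.777] F [ 0.6  0.2 -0.5] gap 93.97392250494717 j [ 1.14  0.3   1.52  0.    1.32 -0.07]
tool shift cm [-37.23 -38.24   1.26]
turn -0.7153056032368403
```

```bash
python3 -m pendant '[[[-3.5,-3.5,0.1,0],[-7,-7,0.2,0],[-10.5,-10.5,0.4,0],[-14,-14,0.5,0],[-17.5,-17.5,0.6,0]]]' -0.36 10; python3 -m pendant '[[[-3.5,-3.5,0.1,0],[-7,-7,0.2,0],[-10.5,-10.5,0.4,0],[-14,-14,0.5,0],[-17.5,-17.5,0.6,0]]]'; python3 go.py -160 38.5 180
```

```text
clock: 1.4
eef_pos: [297.6, 286.1, 186.6]
eef_rot: [3.141, 0.0, 2.777]
wrist_force: [0.5, 0.2, -0.1]
finger_gap: 57.5
clock: 1.9
eef_pos: [398.8, 59.9, 180.8]
eef_rot: [3.141, 0.001, 2.777]
wrist_force: [0.8, 1.0, -0.3]
finger_gap: 30.0
clock 1.9 tcp rack [-155.9   75.6  180.8] rot [3.141e+00 1.000e-03 2.777e+00] F [ 0.8  1.  -0.3] gap 30.031231414215828 j [ 0.06 -0.02  1.92  0.    1.25 -1.15]
tool shift cm [-2.12 -3.07  0.08]
turn -0.7153954168802987
```

```bash
python3 -m pendant '[[[-1,-1.5,0,-0.145],[-2,-3,0,-0.29],[-2.1,-3.1,0,-0.435],[-2.1,-3.1,0,-0.58],[-2.1,-3.1,0,-0.715]]]';python3 -m pendant '[[[0,0,0,0],[0,0,0,0]]]'; python3 go.py -160 38.5 180
python3 - <<'E'
from h import *
c=grab('wrist'); print(np.round(c['pose'],2).tolist())
cv2.imwrite('pics/w1.png',cv2.resize(c['frame'][:,:,::-1],(768,576)))
for k in['red_bottle','blue_bottle']:
    for d in models.regions_of('wrist',k)[:2]: print(k,d['score'],d['point'],d['pixels'].sum())
E
```

```text
clock: 2.4
eef_pos: [406.9, 25.3, 180.6]
eef_rot: [-3.142, 0.0, -2.786]
wrist_force: [-0.4, -0.3, -0.6]
finger_gap: 30.4
clock: 2.6
eef_pos: [406.9, 25.5, 180.6]
eef_rot: [-3.142, 0.0, -2.795]
wrist_force: [0.1, -0.1, -0.7]
finger_gap: 30.0
clock 2.6 tcp rack [-160.1   40.5  180.6] rot [-3.142  0.    -2.795] F [ 0.1 -0.1 -0.7] gap 29.959600965892463 j [-0.03 -0.01  1.91  0.    1.25 -1.94]
tool shift cm [-0.01 -0.2   0.06]
turn -0.004365064467638291
[[-0.34, 0.91, 0.23, 337.65], [0.94, 0.33, 0.08, 2.01], [0.0, 0.25, -0.97, 372.61], [0.0, 0.0, 0.0, 1.0]]
red_bottle 0.74 [256.5, 231.6] 1398
blue_bottle 0.16 [252.8, 274.8] 7183
```

View pics/w1.png

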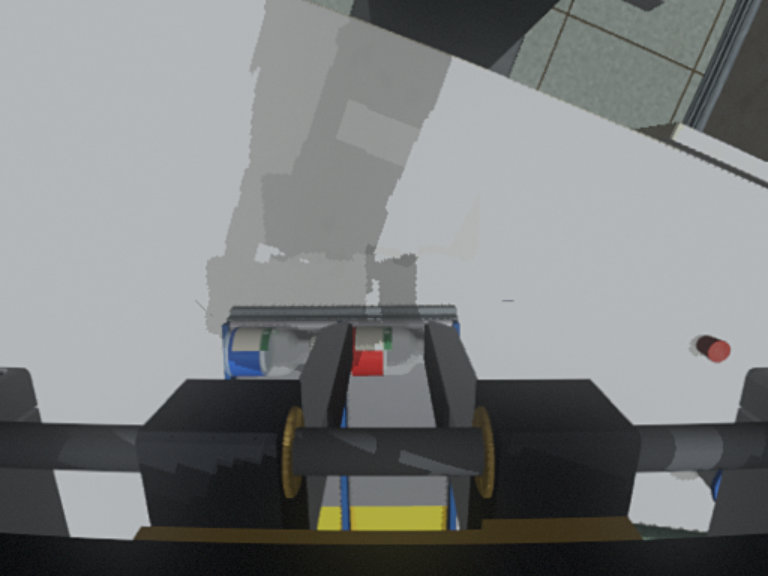

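```bash
python3 - <<'E'
from h import *
import go
c=grab('wrist')
im=cv2.resize(c['frame'][180:300,130:330,::-1],None,fx=4,fy=4,interpolation=2)
def q(X): return (proj(c,go.w(X))[0]-[130,180])*4
for a,b,col in [((-119,96,0),(-119,-96,0),(0,255,255)),((-109,90,28),(-109,-90,28),(0,255,0)),((-105,93,32),(55,93,52),(255,0,255)),((-105,-93,32),(55,-93,52),(255,0,255)),((-105,0,32),(55,0,52),(255,0,255)),((-93,5.5,60),(-93,87.5,60),(0,128,255))]:
    cv2.line(im,tuple(q(a).astype(int).tolist()),tuple(q(b).astype(int).tolist()),col,1)
cv2.imwrite('pics/w2.png',im)
E
```

```text
clock 2.75 tcp rack [-160.1   40.5  180.6] rot [-3.142  0.    -2.794] F [ 0.  -0.5 -0.4] gap 30.121522957948567 j [-0.03 -0.01  1.91  0.    1.25 -1.95]
```

View pics/w2.png

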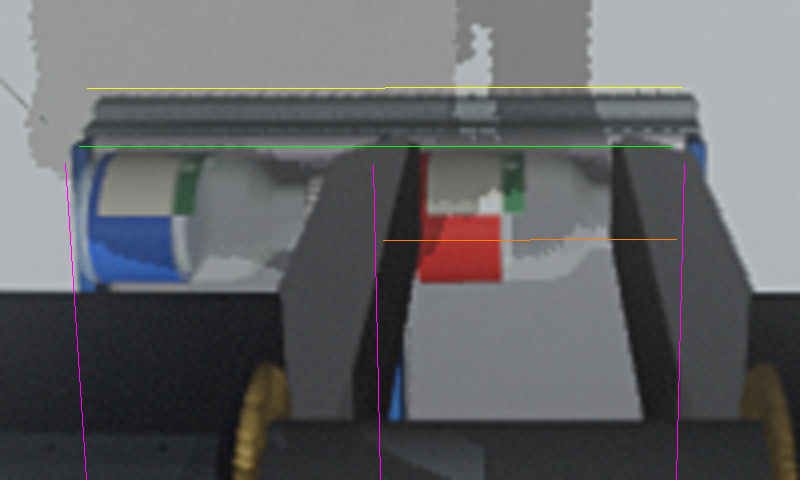

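```bash
python3 - <<'E'
from h import *
import go
c=grab('wrist')
def q(X): return (proj(c,go.w(X))[0]-[130,180])*4
for X in [(-93,46,41),(-112,46,41),(-74,46,41),(-119,0,0),(-119,0,10),(-119,0,20),(-119,96,20),(-119,-96,20),(-115,0,28),(-109,0,28),(-103,0,28),(-117,93,32),(-117,-93,32),(-93,13.5,60),(-93,-79.5,60)]: print(X,q(X).round(0))
# cylinder silhouettes
a=np.linspace(0,2*np.pi,100)
for y in(30,-60):
  P=np.array([q((-93+19*np.cos(t),y,41+19*np.sin(t))) for t in a]); print('cyl',y,P[:,1].min(),P[:,1].max())
E
python3 - <<'E'
from h import *
from scipy.optimize import least_squares
for n in('top','scene'):
    c=grab(n,n+'3.png'); a=c['frame']
    f=4; b=a[185:235,215:295] if n=='top' else a[190:230,195:270]
    cv2.imwrite('pics/%s4.png'%n,cv2.resize(b[:,:,::-1],None,fx=8,fy=8,interpolation=2))
E
```

```text
clock 2.8 tcp rack [-160.    40.5  180.6] rot [-3.142  0.    -2.793] F [-0.3  0.6 -0.3] gap 29.606791304878968 j [-0.03 -0.01  1.91  0.    1.25 -1.95]
(-93, 46, 41) [528. 213.]
(-112, 46, 41) [528. 153.]
(-74, 46, 41) [527. 272.]
(-119, 0, 0) [383.  88.]
(-119, 0, 10) [380.  98.]
(-119, 0, 20) [376. 107.]
(-119, 96, 20) [690. 107.]
(-119, -96, 20) [ 66. 107.]
(-115, 0, 28) [374. 128.]
(-109, 0, 28) [375. 147.]
(-103, 0, 28) [375. 166.]
(-117, 93, 32) [686. 126.]
(-117, -93, 32) [ 62. 126.]
(-93, 13.5, 60) [412. 240.]
(-93, -79.5, 60) [ 82. 239.]
cyl 30 148.65728337687756 279.04053715557745
cyl -60 148.49574624748834 278.28386745875275
```

View pics/top4.png

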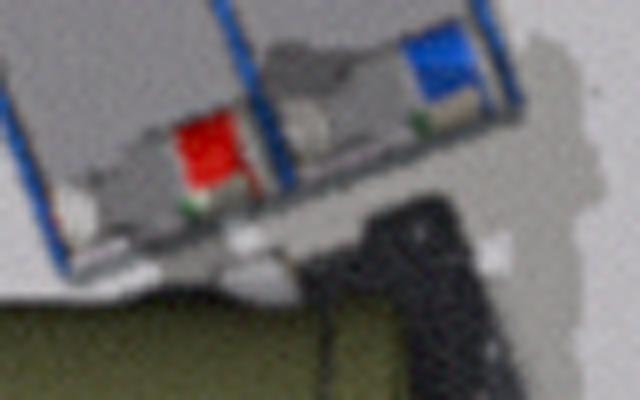

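View pics/scene4.png

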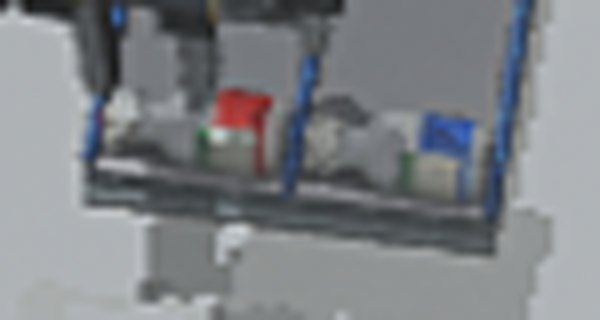

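```bash
python3 -m pendant '[[[-0.5,0,3.5,0],[-1,0,7,0],[-1.5,0.1,10.5,0],[-1.8,0.1,12.5,0],[-2,0.1,13.7,0]]]';python3 -m pendant '[[[0,0,0,0]]]'; python3 go.py -130 41.5 43
python3 - <<'E'
from h import *
c=grab('wrist'); cv2.imwrite('pics/w5.png',cv2.resize(c['frame'][:,:,::-1],(768,576)))
c=grab('scene'); cv2.imwrite('pics/s5.png',cv2.resize(c['frame'][140:250,170:300,::-1],None,fx=5,fy=5,interpolation=2))
E
```

```text
clock: 3.45
eef_pos: [424.8, 33.4, 42.0]
eef_rot: [3.141, -0.002, -2.792]
wrist_force: [0.3, 0.6, 0.3]
finger_gap: 30.1
clock: 3.55
eef_pos: [424.9, 33.4, 42.7]
eef_rot: [3.141, -0.002, -2.792]
wrist_force: [-0.3, -1.0, 0.4]
finger_gap: 30.2
clock 3.55 tcp rack [-140.4   41.7   42.7] rot [ 3.141e+00 -2.000e-03 -2.792e+00] F [-0.3 -1.   0.4] gap 30.164303255626834 j [-0.01  0.23  2.    0.    0.91 -1.93]
tool shift cm [-1.04 -0.02 -0.04]
turn -0.0005156156189300987
```

View pics/w5.png

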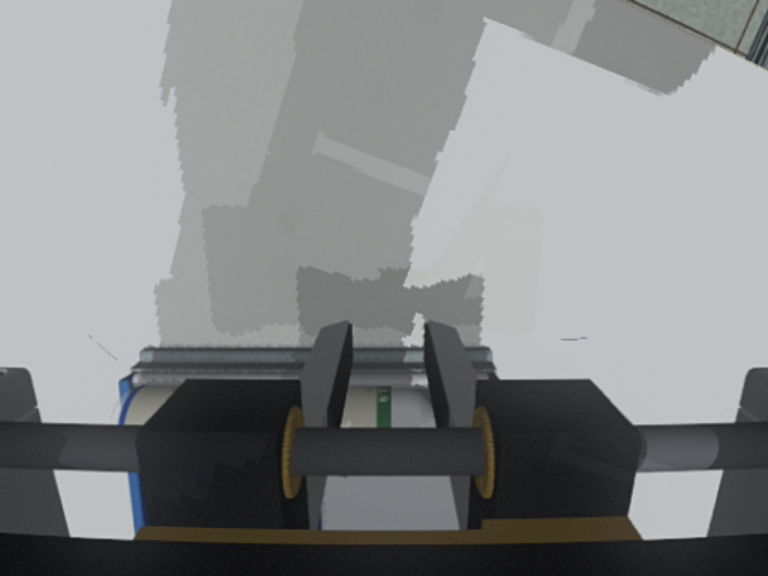

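View pics/s5.png

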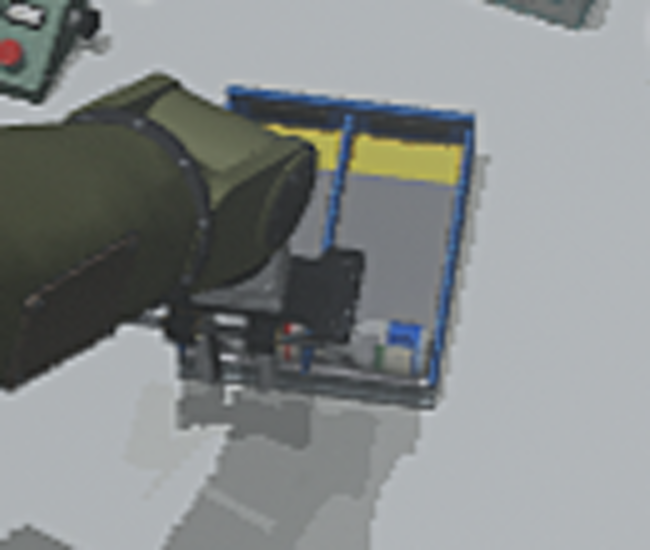

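```bash
python3 -m pendant '[[[-0.4,0,0,0],[-0.8,0,0,0],[-1.2,0,0,0],[-1.6,0,0,0],[-2.0,0,0,0]]]';python3 -m pendant '[[[-0.4,0,-0.05,0],[-0.8,0,-0.1,0],[-1.2,0,-0.15,0],[-1.6,0,-0.2,0],[-2.0,0,-0.25,0]]]'; python3 go.py 
python3 - <<'E'
from h import *
c=grab('wrist'); cv2.imwrite('pics/w6.png',cv2.resize(c['frame'][:,:,::-1],(768,576)))
E
```

```text
clock: 4.15
eef_pos: [444.5, 40.3, 43.7]
eef_rot: [-3.142, 0.0, -2.791]
wrist_force: [-0.0, 0.2, 0.0]
finger_gap: 30.2
clock: 4.65
eef_pos: [463.3, 47.2, 46.3]
eef_rot: [-3.142, 0.0, -2.791]
wrist_force: [-1.7, -0.1, 6.2]
finger_gap: 30.2
clock 4.65 tcp rack [-99.6  41.5  46.3] rot [-3.142  0.    -2.791] F [-1.7 -0.1  6.2] gap 30.225246219814657 j [ 0.02  0.3   1.9   0.    0.94 -1.9 ]
```

View pics/w6.png

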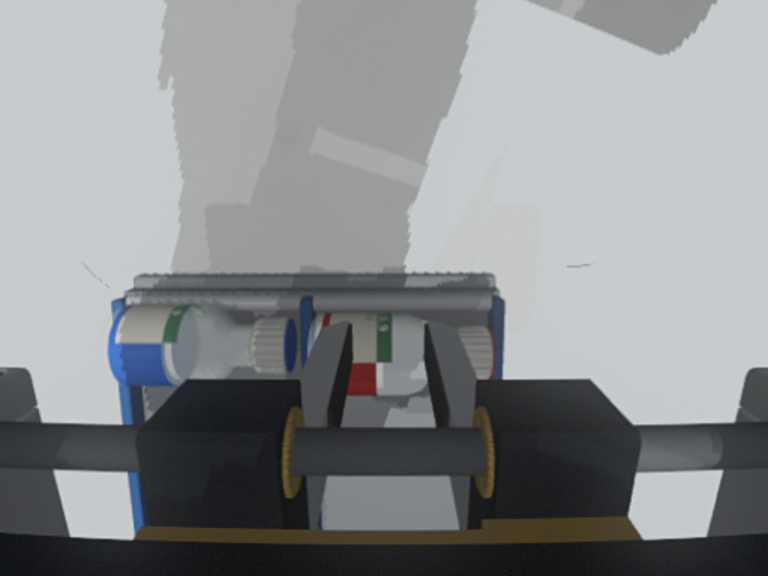

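```bash
python3 - <<'E'
from h import *
import go
c=grab('wrist')
go.p=go.p
def q(X): return (proj(c,go.w(X))[0]*1.5).round(0)
t=go.rk(go.s['eef_pos'])
for X in[(-8,15,-8),(-8,-15,-8),(8,15,-8),(-8,15,0),(8,15,0),(-8,27.5,-8)]: print(X,q(t+np.array(X)))
a=np.linspace(0,2*np.pi,100)
for ax,y in((-93,-60),(-93,30),(-89,30),(-85,30),(-81,30),(-77,30)):
  P=np.array([q((ax+19*np.cos(u),y,41+(ax+93)*.123+19*np.sin(u))) for u in a]); print('cyl',ax,P[:,1].min(),P[:,1].max())
print(q((-109,0,28)),go.s['wrist_force'],go.s['moment'])
E
python3 go.py
```

```text
clock 4.7 tcp rack [-99.   41.4  46.5] rot [-3.141e+00  1.000e-03 -2.791e+00] F [-2.3  1.3  5.4] gap 30.0603662370433 j [ 0.02  0.3   1.9   0.    0.94 -1.9 ]
(-8, 15, -8) [417. 311.]
(-8, -15, -8) [352. 311.]
(8, 15, -8) [416. 343.]
(-8, 15, 0) [418. 316.]
(8, 15, 0) [417. 350.]
(-8, 27.5, -8) [444. 311.]
cyl -93 300.0 381.0
cyl -93 300.0 383.0
cyl -89 309.0 391.0
cyl -85 317.0 400.0
cyl -81 326.0 408.0
cyl -77 334.0 416.0
[299. 300.] [-2.27427817  1.25023018  5.44916473] [0.18910613 0.18970088 0.02300191]
clock 4.75 tcp rack [-99.3  41.4  46.4] rot [-3.141e+00  1.000e-03 -2.791e+00] F [-1.4  0.2  5.9] gap 29.884561569545316 j [ 0.02  0.3   1.9   0.    0.94 -1.9 ]
```

```bash
python3 -m pendant '[[[0,0,-0.5,0],[0.5,0,-1.0,0],[1.5,0,-1.5,0],[3,0,-1.5,0],[4.5,0,-1.2,0]]]';python3 -m pendant '[[[0,0,0,0]]]'; python3 go.py 
python3 - <<'E'
from h import *
c=grab('scene'); cv2.imwrite('pics/s7.png',cv2.resize(c['frame'][180:240,190:270,::-1],None,fx=9,fy=9,interpolation=2))
c=grab('top'); cv2.imwrite('pics/t7.png',cv2.resize(c['frame'][180:250,200:300,::-1],None,fx=8,fy=8,interpolation=2))
c=grab('wrist'); cv2.imwrite('pics/w7.png',cv2.resize(c['frame'][170:300,130:360,::-1],None,fx=3.4,fy=3.4,interpolation=2))
E
```

```text
clock: 5.25
eef_pos: [419.7, 31.2, 58.6]
eef_rot: [-3.141, 0.001, -2.791]
wrist_force: [-0.3, 0.4, -0.7]
finger_gap: 30.3
clock: 5.35
eef_pos: [419.0, 31.1, 58.1]
eef_rot: [3.141, -0.001, -2.792]
wrist_force: [0.2, 1.1, -0.1]
finger_gap: 29.9
clock 5.35 tcp rack [-146.8   41.6   58.1] rot [ 3.141e+00 -1.000e-03 -2.792e+00] F [ 0.2  1.1 -0.1] gap 29.87900897303314 j [-0.01  0.19  2.01 -0.    0.94 -1.93]
```

View pics/w7.png

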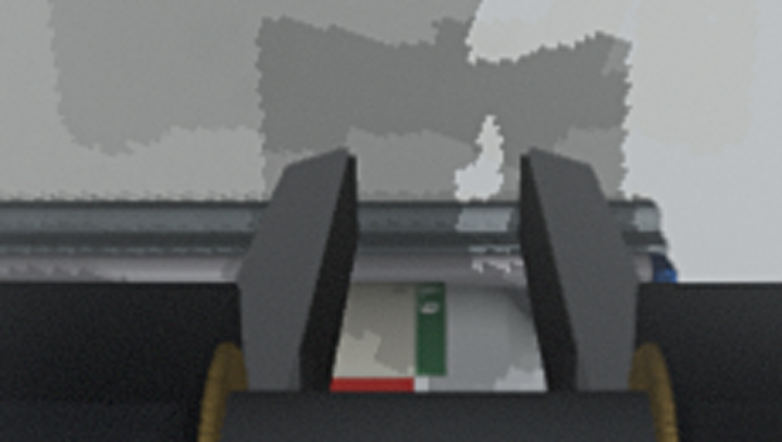

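View pics/s7.png

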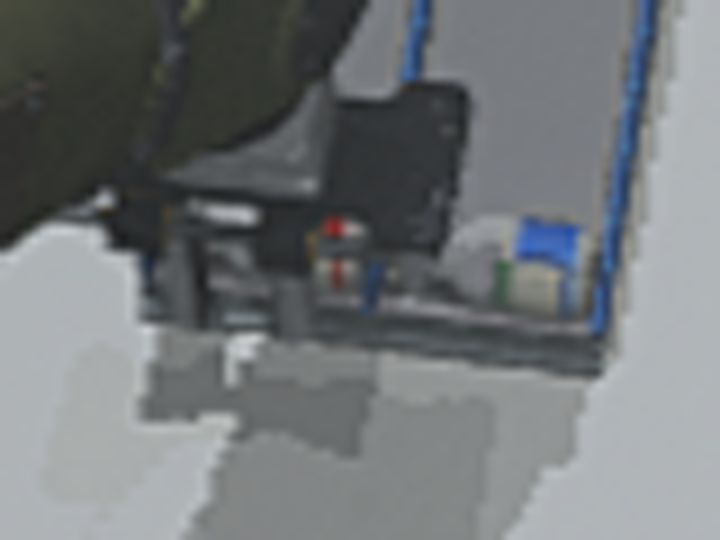

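View pics/t7.png

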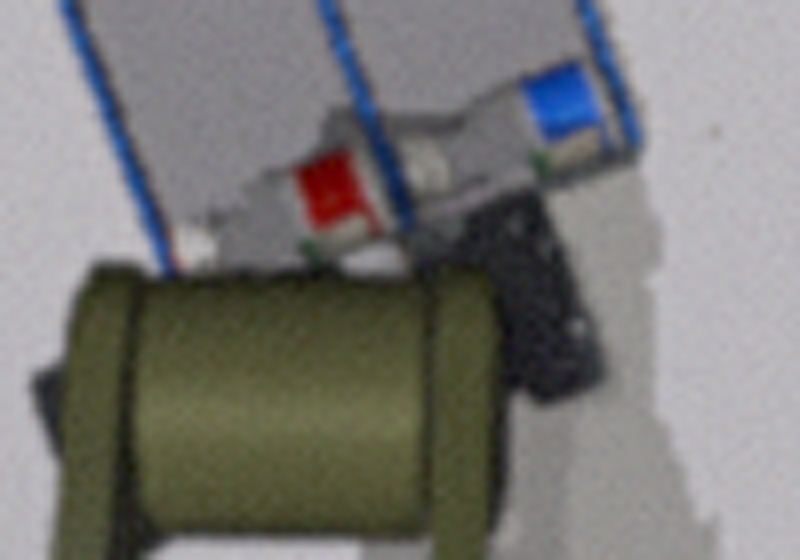

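```bash
python3 - <<'E'
from h import *
import go
t=go.rk(go.s['eef_pos'])
c=grab('scene'); cw=cams.camera('wrist')
for dz in(-8,0,12):
  for dx in(-8,0,8):
   for dy in(-15,-27,15,27):
    X=go.w(t+np.array((dx,dy,dz))); print(dz,dx,dy,((proj(c,X)[0]-[190,180])*9).round(0),((proj(cw,X)[0]-[130,170])*3.4).round(0))
E
```

```text
clock 5.5 tcp rack [-144.6   41.3   58.5] rot [-3.141e+00  1.000e-03 -2.792e+00] F [ 0.6 -0.3 -0.1] gap 29.84388778765749 j [-0.01  0.19  2.    0.    0.94 -1.93]
-8 -8 -15 [282. 361.] [356. 126.]
-8 -8 -27 [312. 365.] [297. 126.]
-8 -8 15 [207. 351.] [503. 127.]
-8 -8 27 [178. 347.] [562. 127.]
-8 0 -15 [286. 343.] [357. 163.]
-8 0 -27 [316. 347.] [298. 163.]
-8 0 15 [211. 333.] [502. 164.]
-8 0 27 [182. 330.] [560. 164.]
-8 8 -15 [289. 326.] [357. 200.]
-8 8 -27 [319. 329.] [300. 200.]
-8 8 15 [215. 316.] [502. 200.]
-8 8 27 [186. 312.] [559. 200.]
0 -8 -15 [281. 351.] [353. 139.]
0 -8 -27 [311. 355.] [292. 139.]
0 -8 15 [206. 341.] [505. 139.]
0 -8 27 [176. 338.] [566. 139.]
0 0 -15 [284. 333.] [354. 177.]
0 0 -27 [314. 337.] [293. 177.]
0 0 15 [210. 324.] [505. 177.]
0 0 27 [180. 320.] [565. 177.]
0 8 -15 [288. 316.] [354. 215.]
0 8 -27 [318. 320.] [295. 215.]
0 8 15 [214. 306.] [504. 215.]
0 8 27 [184. 302.] [564. 215.]
12 -8 -15 [279. 337.] [348. 160.]
12 -8 -27 [309. 341.] [283. 160.]
12 -8 15 [203. 327.] [510. 160.]
12 -8 27 [173. 323.] [574. 160.]
12 0 -15 [283. 319.] [349. 200.]
12 0 -27 [313. 323.] [285. 200.]
12 0 15 [207. 309.] [509. 200.]
12 0 27 [177. 305.] [573. 200.]
12 8 -15 [286. 301.] [349. 240.]
12 8 -27 [316. 305.] [286. 240.]
12 8 15 [211. 291.] [508. 240.]
12 8 27 [181. 288.] [571. 240.]
```

```bash
python3 -m pendant '[[[0.3,0,1.2,0],[0.6,0,2.4,0],[0.8,0,3.6,0],[0.9,0,4.5,0],[0.9,0,4.8,0]]]';python3 -m pendant '[[[0,0,0,0],[0,0,0.1,0],[0,0,0.2,0],[0,0,0.3,0],[0,0,0.3,0]]]'; python3 go.py 
python3 - <<'E'
from h import *
c=grab('scene'); cv2.imwrite('pics/s8.png',cv2.resize(c['frame'][180:240,190:270,::-1],None,fx=9,fy=9,interpolation=2))
c=grab('wrist'); cv2.imwrite('pics/w8.png',cv2.resize(c['frame'][170:300,130:360,::-1],None,fx=3.4,fy=3.4,interpolation=2))
E
```

```text
clock: 6.1
eef_pos: [411.9, 28.6, 9.3]
eef_rot: [3.141, -0.001, -2.791]
wrist_force: [0.3, -0.4, 0.0]
finger_gap: 30.2
clock: 6.6
eef_pos: [412.2, 28.5, 7.1]
eef_rot: [-3.142, 0.0, -2.791]
wrist_force: [0.6, -0.4, 0.3]
finger_gap: 29.9
clock 6.6 tcp rack [-154.    41.5    7.1] rot [-3.142  0.    -2.791] F [ 0.6 -0.4  0.3] gap 29.876459648791055 j [-0.02  0.28  2.06 -0.    0.81 -1.94]
```

View pics/w8.png

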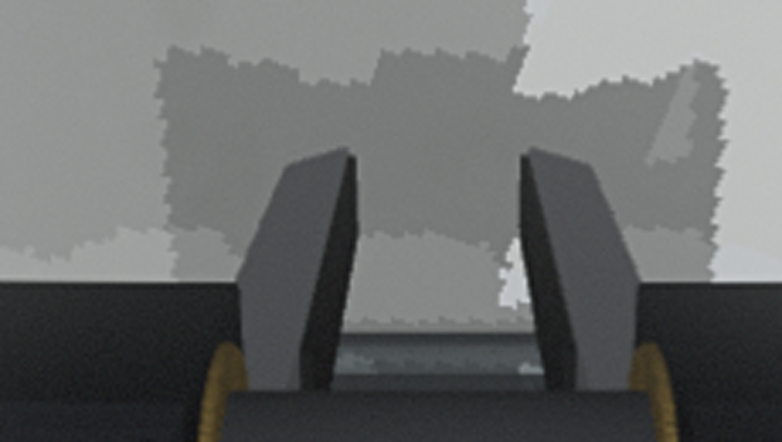

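View pics/s8.png

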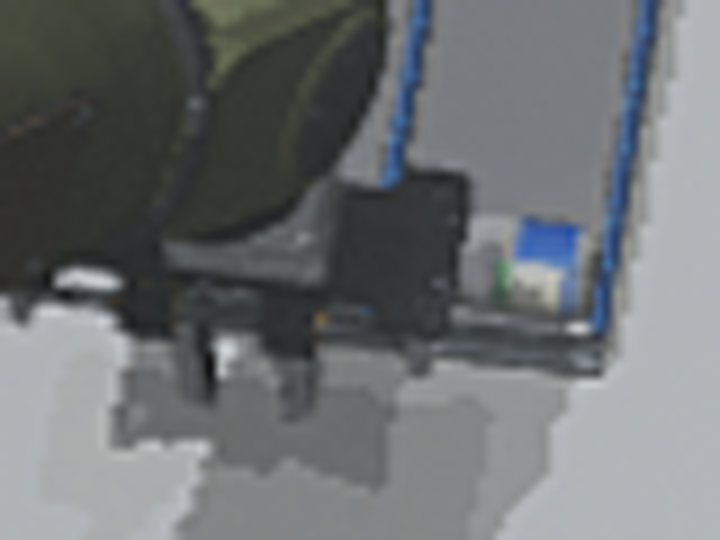

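```bash
python3 -m pendant '[[[0,0,0.1,0],[0,0,0.2,0],[0,0,0.2,0]]]';python3 -m pendant '[[[0,0,0.1,0],[0,0,0.2,0],[0,0,0.2,0]]]'
```

```text
clock: 7.0
eef_pos: [412.1, 28.5, 4.9]
eef_rot: [3.142, -0.0, -2.791]
wrist_force: [0.0, -0.1, 0.5]
finger_gap: 30.1
clock: 7.3
eef_pos: [412.1, 28.5, 2.9]
eef_rot: [3.142, -0.0, -2.791]
wrist_force: [0.1, 0.1, -0.1]
finger_gap: 30.2
```

```bash
python3 -m pendant '[[[0,0,0.1,0],[0,0,0.3,0],[0,0,0.4,0],[0,0,0.4,0]]]';python3 -m pendant '[[[0,0,0.1,0],[0,0,0.2,0],[0,0,0.2,0]]]';
```

```text
clock: 7.7
eef_pos: [412.0, 28.5, -1.2]
eef_rot: [3.141, -0.0, -2.791]
wrist_force: [-0.3, 0.2, 0.1]
finger_gap: 30.0
clock: 8.0
eef_pos: [412.1, 28.5, -3.1]
eef_rot: [3.142, -0.0, -2.791]
wrist_force: [-0.4, 0.3, -0.0]
finger_gap: 30.1
```

```bash
python3 - <<'E'
from h import *
c=grab('wrist'); cv2.imwrite('pics/w9.png',cv2.resize(c['frame'][170:300,130:360,::-1],None,fx=3.4,fy=3.4,interpolation=2))
E
```

View pics/w9.png

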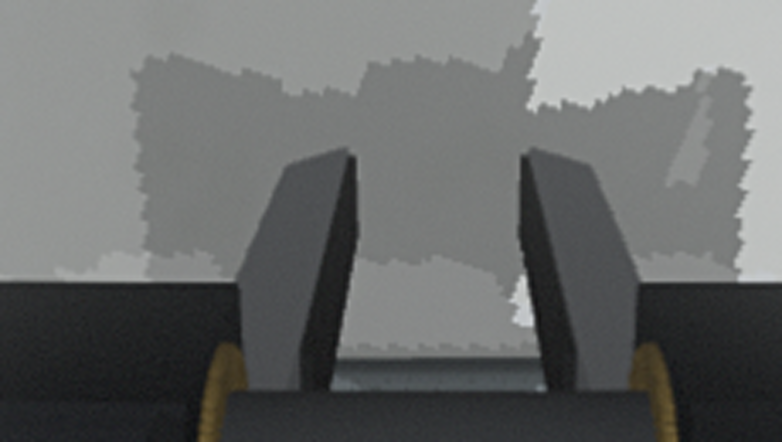

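```bash
python3 -m pendant '[[[0,0,0.1,0],[0,0,0.2,0],[0,0,0.3,0],[0,0,0.3,0]]]';python3 -m pendant '[[[0,0,0.1,0],[0,0,0.2,0],[0,0,0.2,0]]]';
```

```text
clock: 8.45
eef_pos: [412.1, 28.5, -6.1]
eef_rot: [3.142, -0.0, -2.791]
wrist_force: [0.3, 0.3, 0.1]
finger_gap: 29.7
clock: 8.75
eef_pos: [412.1, 28.5, -8.1]
eef_rot: [3.142, -0.0, -2.791]
wrist_force: [1.1, -0.6, 0.2]
finger_gap: 29.8
```

```bash
python3 -m pendant '[[[0,0,-1,0],[0,0,-2,0],[0,0,-3,0],[-0.6,0,-3.2,0],[-1.4,0,-3.2,0]]]';python3 -m pendant '[[[-0.4,0,0,0],[-0.8,0,0,0],[-1.2,0,0,0],[-1.6,0,0,0],[-1.8,0,0,0]]]'; python3 go.py
python3 -m pendant '[[[-0.3,0,-0.03,0],[-0.6,0,-0.07,0],[-0.9,0,-0.1,0],[-1.2,0,-0.14,0],[-1.2,0,-0.14,0]]]'; python3 go.py 
python3 - <<'E'
from h import *
c=grab('wrist'); cv2.imwrite('pics/w10.png',cv2.resize(c['frame'][:,:,::-1],(768,576)))
E
```

```text
clock: 9.25
eef_pos: [426.2, 33.5, 24.8]
eef_rot: [-3.141, 0.001, -2.792]
wrist_force: [-0.5, 0.1, 0.4]
finger_gap: 29.9
clock: 9.75
eef_pos: [442.5, 39.6, 23.9]
eef_rot: [3.142, -0.0, -2.791]
wrist_force: [-0.3, 0.2, 0.1]
finger_gap: 30.1
clock 9.75 tcp rack [-121.8   41.5   23.9] rot [ 3.142 -0.    -2.791] F [-0.3  0.2  0.1] gap 30.066203957118297 j [ 0.01  0.3   1.97  0.    0.87 -1.91]
clock: 10.25
eef_pos: [453.9, 43.7, 25.5]
eef_rot: [-3.141, 0.0, -2.791]
wrist_force: [0.5, -0.3, -1.7]
finger_gap: 29.8
clock 10.25 tcp rack [-109.6   41.4   25.5] rot [-3.141  0.    -2.791] F [ 0.5 -0.3 -1.7] gap 29.763369168452208 j [ 0.02  0.32  1.94  0.    0.89 -1.91]
```

View pics/w10.png

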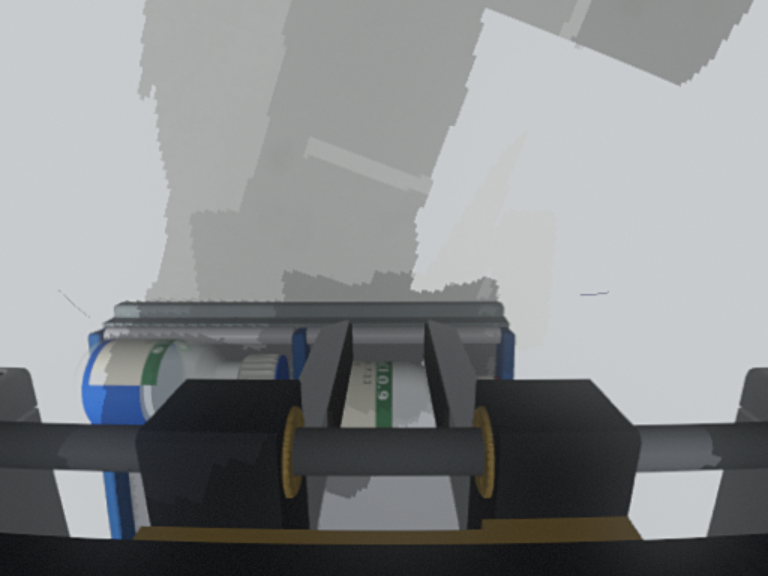

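```bash

python3 -m pendant '[[[-0.4,0,-0.05,0],[-0.8,0,-0.1,0],[-1.2,0,-0.15,0],[-1.6,0,-0.2,0],[-2.0,0,-0.25,0]]]'
python3 -m pendant '[[[-0.4,0,-0.05,0],[-0.8,0,-0.1,0],[-1.2,0,-0.15,0],[-1.6,0,-0.2,0],[-2.0,0,-0.25,0]]]'
python3 -m pendant '[[[-0.4,0,-0.05,0],[-0.8,0,-0.1,0],[-1.2,0,-0.15,0],[-1.6,0,-0.2,0],[-2.0,0,-0.25,0]]]'
python3 go.py 
python3 - <<'E'
from h import *
c=grab('wrist'); cv2.imwrite('pics/w11.png',cv2.resize(c['frame'][:,:,::-1],(768,576)))
E
```

```text
clock: 10.8
eef_pos: [472.7, 50.6, 28.0]
eef_rot: [-3.142, 0.0, -2.791]
wrist_force: [-0.7, 0.3, 1.1]
finger_gap: 29.7
clock: 11.3
eef_pos: [491.4, 57.4, 30.5]
eef_rot: [3.142, -0.0, -2.791]
wrist_force: [-0.5, -0.7, 0.7]
finger_gap: 29.9
clock: 11.8
eef_pos: [510.2, 64.3, 33.0]
eef_rot: [3.142, -0.0, -2.791]
wrist_force: [0.7, 0.5, 0.8]
finger_gap: 29.9
clock 11.8 tcp rack [-49.7  41.5  33. ] rot [ 3.142 -0.    -2.791] F [0.7 0.5 0.8] gap 29.871712632935857 j [ 0.05  0.42  1.77  0.    0.95 -1.87]
```

View pics/w11.png

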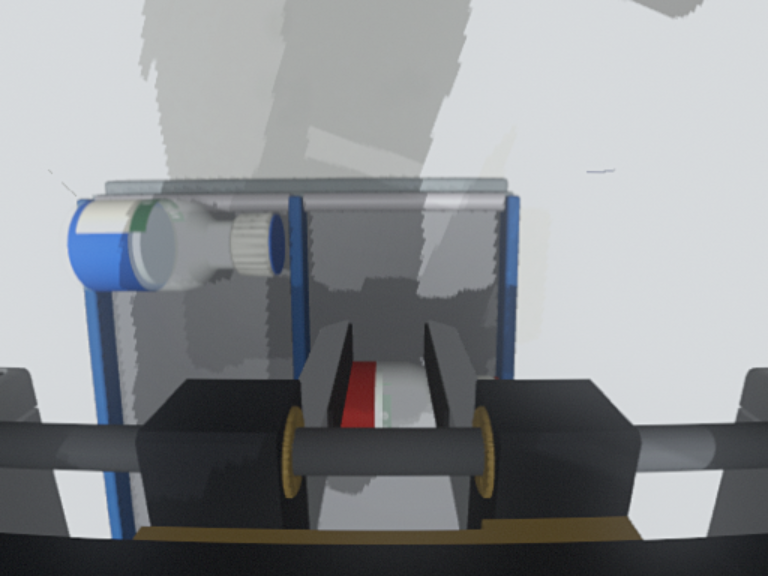

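```bash

python3 -m pendant '[[[-0.4,0,-0.05,0],[-0.8,0,-0.1,0],[-1.2,0,-0.15,0],[-1.6,0,-0.2,0],[-2.0,0,-0.25,0]]]'
python3 -m pendant '[[[-0.4,0,-0.05,0],[-0.8,0,-0.1,0],[-1.2,0,-0.15,0],[-1.6,0,-0.2,0],[-2.0,0,-0.25,0]]]'
python3 -m pendant '[[[-0.4,0,-0.05,0],[-0.8,0,-0.1,0],[-1.2,0,-0.15,0],[-1.6,0,-0.2,0],[-2.0,0,-0.25,0]]]'
python3 go.py 
python3 - <<'E'
from h import *
c=grab('wrist'); cv2.imwrite('pics/w12.png',cv2.resize(c['frame'][:,:,::-1],(768,576)))
c=grab('top'); cv2.imwrite('pics/t12.png',cv2.resize(c['frame'][120:240,180:320,::-1],None,fx=5,fy=5,interpolation=2))
E
```

```text
clock: 12.35
eef_pos: [529.0, 71.2, 35.5]
eef_rot: [-3.142, 0.0, -2.791]
wrist_force: [-0.6, -0.1, -0.0]
finger_gap: 30.1
clock: 12.85
eef_pos: [547.7, 78.0, 38.0]
eef_rot: [3.142, -0.0, -2.791]
wrist_force: [-0.2, 0.2, 0.1]
finger_gap: 30.2
clock: 13.35
eef_pos: [566.5, 84.9, 40.5]
eef_rot: [3.142, -0.0, -2.791]
wrist_force: [-1.0, 0.9, 0.1]
finger_gap: 30.2
clock 13.35 tcp rack [10.3 41.4 40.5] rot [ 3.142 -0.    -2.791] F [-1.   0.9  0.1] gap 30.211178057643963 j [ 0.08  0.52  1.6   0.    1.03 -1.84]
```

View pics/w12.png

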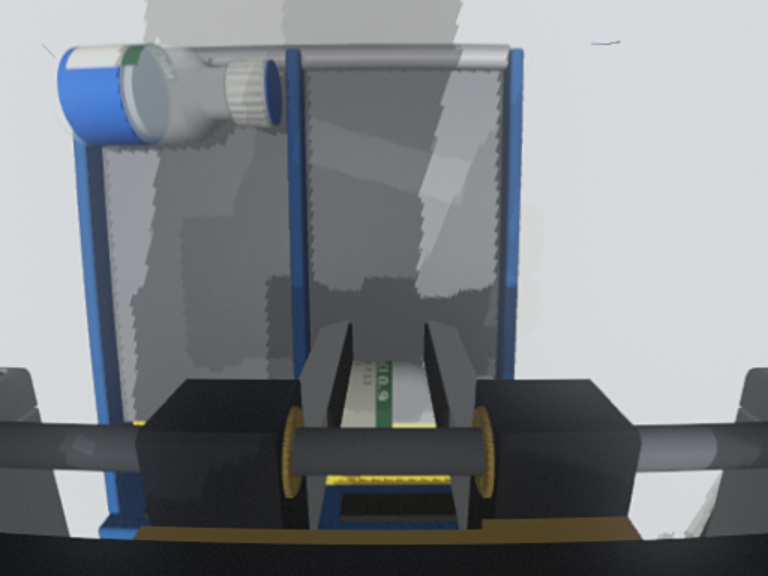

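View pics/t12.png

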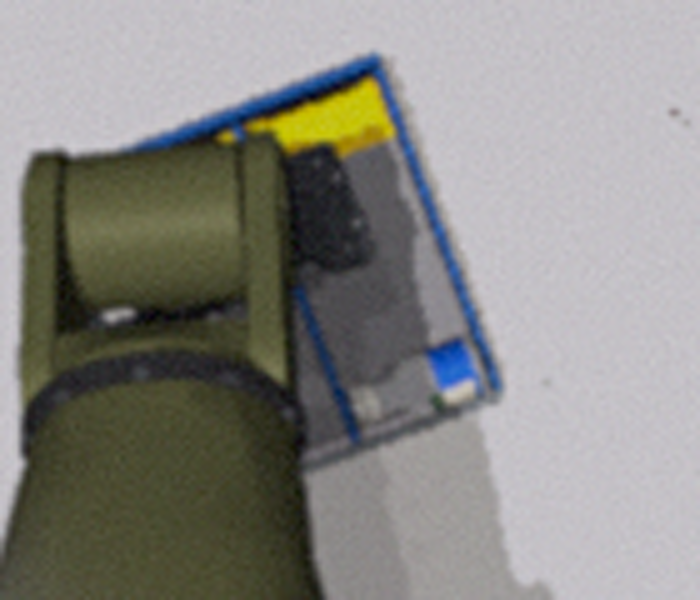

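```bash

python3 -m pendant '[[[-0.4,0,-0.05,0],[-0.8,0,-0.1,0],[-1.2,0,-0.15,0],[-1.6,0,-0.2,0],[-1.9,0,-0.22,0]]]'
python3 -m pendant '[[[-0.3,0,-0.03,0],[-0.6,0,-0.05,0],[-0.8,0,-0.05,0],[-0.8,0,-0.05,0]]]'
python3 go.py 
python3 - <<'E'
from h import *
c=grab('wrist'); cv2.imwrite('pics/w13.png',cv2.resize(c['frame'][:,:,::-1],(768,576)))
E
```

```text
clock: 13.95
eef_pos: [584.5, 91.4, 42.7]
eef_rot: [-3.142, 0.0, -2.791]
wrist_force: [0.1, -0.2, -0.1]
finger_gap: 30.0
clock: 14.35
eef_pos: [591.7, 94.1, 43.1]
eef_rot: [3.142, 0.0, -2.791]
wrist_force: [0.3, -0.7, -0.1]
finger_gap: 30.0
clock 14.35 tcp rack [37.1 41.4 43.1] rot [ 3.142  0.    -2.791] F [ 0.3 -0.7 -0.1] gap 30.040168137765267 j [ 0.1   0.56  1.51  0.    1.06 -1.82]
```

View pics/w13.png

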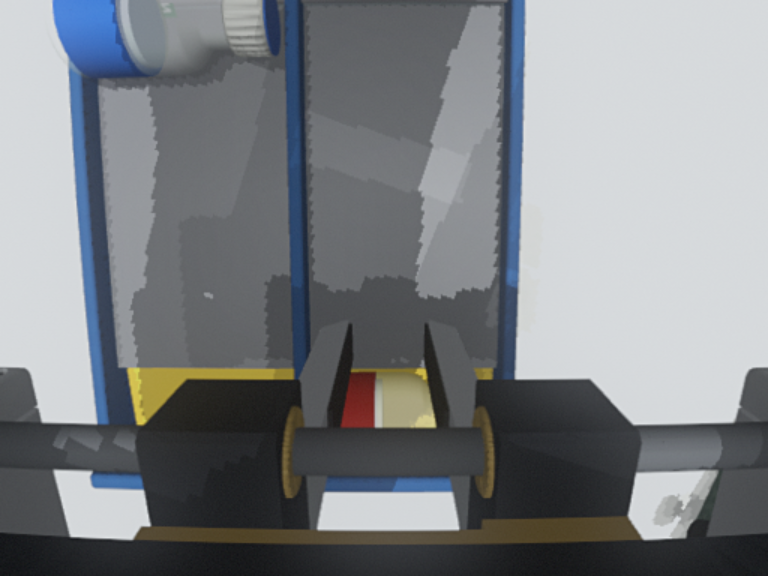

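```bash

python3 -m pendant '[[[0.5,0,0,0],[1.5,0,-0.2,0],[3,0,-1,0],[4,0,-3,0],[5,0,-6,0]]]'
python3 -m pendant '[[[1.5,0,-3,0],[4,0,-5,0],[7,0,-7,0],[10,0,-8,0],[13,0,-9,0]]]'
python3 -m pendant '[[[4,0,0,0],[8,0,0,0],[10,0,0,0],[10,0,0,0]]]'
python3 - <<'E'
from h import *
c=grab('wrist'); cv2.imwrite('pics/w14.png',cv2.resize(c['frame'][:,:,::-1],(768,576)))
c=grab('top'); cv2.imwrite('pics/t14.png',cv2.resize(c['frame'][120:240,180:320,::-1],None,fx=5,fy=5,interpolation=2))
for k in['red_bottle','blue_bottle']:
    for d in models.regions_of('top',k)[:1]: print(k,d['score'],d['point'],atz(c,d['point'],55))
print(manip.read_state()['clock'],manip.read_state()['wrist_force'])
E
```

```text
clock: 14.9
eef_pos: [542.6, 76.4, 102.7]
eef_rot: [3.141, -0.003, -2.792]
wrist_force: [0.2, -1.0, 0.8]
finger_gap: 29.9
clock: 15.4
eef_pos: [420.6, 31.8, 193.6]
eef_rot: [-3.141, 0.001, -2.791]
wrist_force: [0.2, -0.8, 0.4]
finger_gap: 29.9
clock: 15.8
eef_pos: [326.6, -2.5, 193.3]
eef_rot: [-3.141, 0.001, -2.793]
wrist_force: [0.1, 0.4, -0.1]
finger_gap: 30.1
red_bottle 0.82 [218.2, 155.8] [625.79596695 103.59978361  55.        ]
blue_bottle 0.52 [262.4, 197.8] [497.32473485 -29.05359707  55.        ]
16.0 [ 0.8392946  -0.41258722 -0.38004331]
```

View pics/w14.png

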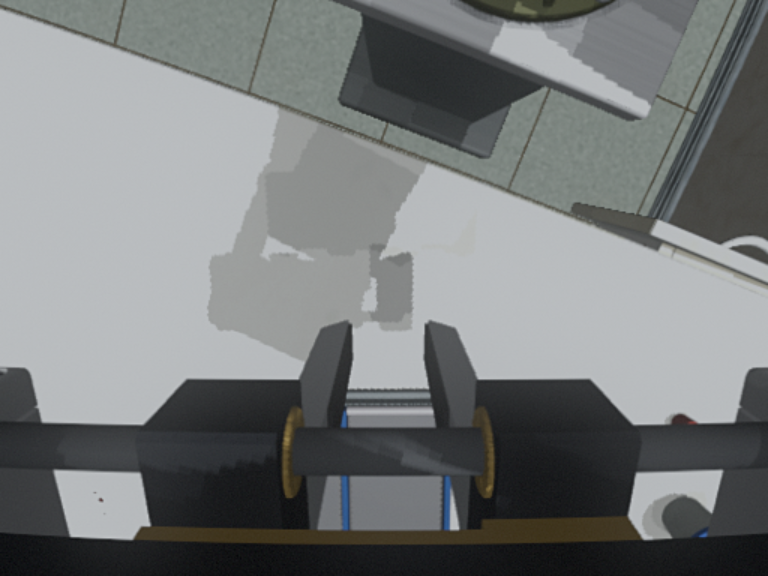

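View pics/t14.png

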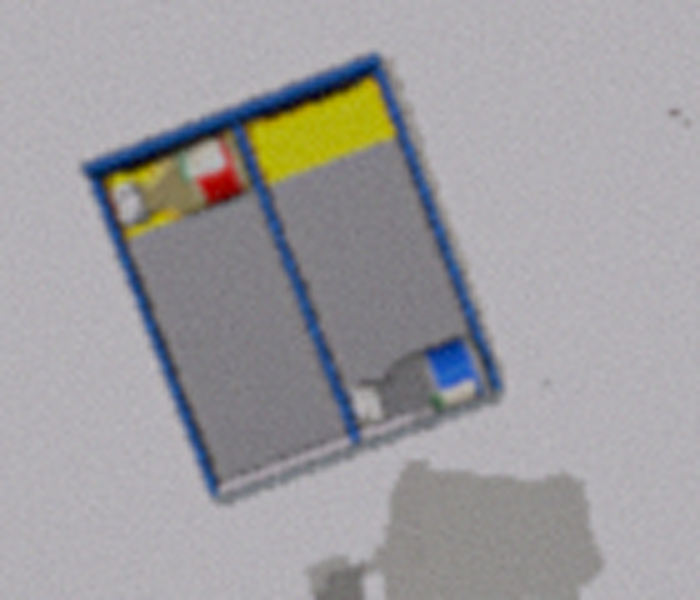

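The top view shows the red bottle square in the yellow pocket against the stop, at about (625, 104). The blue bottle still rests on its lip, and the hand is clear of everything.

```bash
python3 -c "
from cell import manip
print(manip.sign_off())"
```

```text
the job is handed in; nothing more can be done
None
```

The red-banded bottle is in the yellow pocket against the stop of the left gutter, and I handed the job in at about 16 s of the 35 s allowed.

**How it went:** I pushed with two fingertips set 30 mm apart behind the body of the bottle, at about 40 mm/s up the slope and slower over the crest. I then drew the hand back and up, well clear of the rack.

**Last checks:**
- **Red bottle:** the top picture shows it square in the pocket. The detector put it at about (626, 104), against an expected seat of about (623, 111). Its point is the middle of what is visible, so I judged the seating mainly from the picture.
- **Blue bottle:** it looks unmoved on the lip.
- **Other objects:** I did not measure the cup, jar, timer and stopper again at the end. The hand never went near any of them after the start.
- **Force:** the wrist force was about zero with the hand clear.

**What disagreed:**
- **Fingertip height:** the first push was about 20 mm too high. The tips came down on the bottle with about 6 N and moved it only about 5 mm before I backed off. Lowering the hand over the bare table gave no contact even with the TCP at z = -8 mm. So at this opening the tips are at least 8 mm behind the TCP, not 8 mm ahead as stated. I pushed with the hand about 18 mm lower, and that worked.
- **Rack position:** the wrist camera put the rack about 4 mm further left than the fit from the fixed cameras. I split the difference when placing the fingers.

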